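# Load the label roll onto its keyed spindle

## Robot

A 7-joint arm with a two-finger parallel gripper is mounted at the origin on the work surface. World frame = base frame: x ahead of the robot, y to its left, z up, the work surface at z = 0. Lengths are in m, angles in rad, forces in N, time in s.
With the tool pointing down it reaches from about 0.4 to 0.85 m from the base axis. Payload 4.5 kg.
Tool frame: the origin (TCP) lies between the finger pads; the fingertips stand 19 mm ahead of it and the grasp point (between the pads) is the TCP (bot.tip_reach is the distance from the TCP to the fingertips, in m); z points along the fingers, x is the direction in which the jaws open and shut, and the axes are right-handed (so a half turn about z gives the same grasp; the last joint's range is limited). The gripper opens to 85 mm and grips with 20 to 120 N. Pads are 22 mm wide; open, the fingers measure 114 mm over their backs; the gripper's body (76 mm by 85 mm) begins 54 mm behind the grasp point. The pads swing forward as they close: fully open they stand 13 mm farther back than shut.
Start: joints at [1.34, 0.689, -0.195, 1.565, 0.157, 0.902, -0.215], TCP at [0.164, -0.603, 0.25] pointing down, gripper open.
Joint ranges: [-3.01, 3.01], [-0.46, 2.08], [-1.47, 1.51], [0.13, 2.56], [-1, 4.14], [0.04, 2.09], [-2.66, 2.66]. Speed limits (rad/s): [2.57, 2.57, 3.14, 3.14, 3.14, 3.14, 3.14].

## Interface

Orientations are given as a unit quaternion [x, y, z, w].
In Python, from rig import observe, get_image, camera_model, workorder, spot_in, spot_point, bot gives the robot as it stands.
- The arm moves only by the tool arm_command, never from a script. Its arguments are lists of equal length, an entry for each row: "travel": the shift along the tool's x, y, z each as a share of 0.4 m, from -1 to 1, a list of three; "turn": the turn, a rotation vector about the tool's x, y, z each as a share of 180 degrees, from -1 to 1, a list of three; "jaw": the opening, from 0 (shut) to 1 (fully open). In form: {"travel": [[x, y, z], ...], "turn": [[rx, ry, rz], ...], "jaw": [jaw, ...]}. A call has exactly 5 rows; each row is the pose to reach, as a shift and turn from the pose commanded when the call began, along the tool's axes at that moment, turning the shorter way round; what a row does not reach only later rows make up. A row lasts 1/12 s, in which the tool goes at most 41.7 mm and 7.16 degrees, less where a joint would pass 70% of its speed; a pose out of reach is approached as far as the arm can. A call with a number of a shift or a turn outside -1 to 1 is refused whole. A call with a gripper value outside its range is refused whole. The fingers move at their own pace and stop on an object; "newtons" is the grip in N (left out, the last holds). Time passes only in rows, so rows that repeat a pose let the fingers close, or fill a call up. It gives the time, the measured TCP pose, the force and the opening at its end, in the units of the state.
- observe(): the state, without advancing time (a new reading comes with each control period).
- get_image(name): name is "side" or "top" or "wrist"; returns the picture (480x640x3 uint8, blue, green, red); there is no depth.
- camera_model(name): a dict with "fx", "fy", "cx", "cy" (pixels), "eye" and "rotation" of the camera in the world. Camera axes: x right, y down, z forward; pixel columns grow to the right and rows downward; lengths in m; the calibration is good to about 2 mm. A picture is of the moment at which its call begins: read the wrist's pose just before it. camera_model takes no time and is no camera call; for the wrist camera it gives the pose at the moment of the call.
- workorder.sign_off(): hands the job in, once; it reports no verdict.
Trained networks look in the newest picture that a camera, given by its name, has taken for a name from the list of things; names that differ only in an ending like _2 or _b are one class to them, and where a whole thing is asked for, a point or a joint stands for the part that bears it (a point fixed in the world has none). Each returns a list of dicts, best first, with "score" (0 to 1); they miss things now and then, are a little off and sometimes report something else, mostly with a low value. They report only what shows in the picture. A call takes as long as a camera call. They do not tell look-alikes from the thing itself.
- spot_in(name, camera): "rect" ([left, top, right, bottom] in pixels, round what is visible of it).
- spot_point(name, camera): "centre" ([column, row] in pixels: a listed point, or the origin of a listed thing).
The state is a dict: "t": time; "joints": joint angles; "joint_velocities": joint speeds; "tau": joint torques, N m; "tcp_pos": TCP position; "ee_rot": TCP orientation; "wrist_force": force on the tool from outside, world axes, zero at the start; "ft_torque": the same for the moment, N m; "width": finger opening in m.
Only numpy, scipy, OpenCV 4.12 (cv2) and the standard library are available. Lean on these libraries where they do the work, as an engineer would, in place of code of your own. Each camera call takes 0.05 s, during which the arm holds its last target.

## Task

Put the roll of lunch-box labels (the taller roll, with the small notched core) on the upright spindle of the label holder and turn it until its notches drop over the lugs at the spindle's foot, so that it sits fully home, flat on the holder's base. Do not force it down, leave it released and still, and leave the tape roll, saucer, lunch box and pen cup where they are.

Things in the scene. Friction and masses are not known exactly. Their poses are not given: they have to be found in the camera images.
- label_roll: Paper label roll, loose, upright on the counter: outer diameter 56 mm, height 50 mm, about 0.12 kg; may be gripped firmly (40 N) round the outside. Round through bore, 20 mm diameter. Both ends of the core (diameter 20 to 34 mm, flush with the paper) have four notches 9 mm wide, 9 mm deep, at +x, +y, -x, -y of its own axes. Origin: centre of underside, z up along the bore.
- tape_roll: Bystander: roll of paper tape, loose, lying flat: outer diameter 66 mm, height only 24 mm, wide plain bore of 40 mm, no notches. It may stand in either of the two rolls' places. Origin: centre of its underside.
- holder: Label holder, fixed: flat square dark steel base 120 x 120 mm, 12 mm high. Origin: centre of its underside, z up. From its centre rises an upright metal spindle, 17 mm diameter, with two lugs at its foot. Spindle and lugs turn together against a stiff brake (0.2 N m): a lightly pressed roll slides round on the lugs without turning them.
- seat (a point): Point on the spindle's axis at the top of the holder's base (12 mm above the counter), where the centre of the label roll's underside must finally be. z up.
- tip (a point): Top of the spindle, on its axis, 62 mm above the seat; the top 10 mm taper from 17 to 6 mm diameter. Axes as the holder's.
- lug_top (a point): Point on the spindle's axis level with the flat top of the two lugs, 7 mm above the seat. The lugs are one bar through the axis, 30 mm long overall, 6 mm wide. Their angle about the axis is random and not measured (this point's axes are the holder's). A roll with notches off the lugs stands 7 mm too high; it drops home once opposite notches are within about 5 degrees of the lugs.
- saucer: Bystander: white ceramic saucer, loose, 140 mm diameter, 18 mm high. Origin: centre of its underside.
- lunch_box: Bystander: teal plastic lunch box with four clip tabs, loose, 135 x 185 x 57 mm (x, y, z). Origin: centre of its underside.
- pen_cup: Bystander: clear acrylic pen cup, loose, 72 mm diameter, 100 mm high, with three pencils that reach up to 177 mm. Origin: centre of its underside.
Mind the look-alikes: they are no part of the job. What is shaped like the label_roll but red is not meant. Leave any yellow look-alike of the holder alone.

How it is judged:
By the outcome, as a careful person would: the job done as asked, in the order asked, and still so for the second after the job is handed in, with the robot touching nothing.
It also fails if it takes over 64 s, if anything falls off the work surface, if the arm or the gripper's body presses on something with over 40 N, if the wrist force passes 120 N, or if a joint passes its speed limit or range.

## Working session

There is one attempt and no reset: what is moved stays moved. The work goes in short steps, Python scripts to look and compute and a tool call to move; the robot and the scene stay as the last step left them, time stands still between calls to the robot, and variables do not carry over. Pictures are saved under pics/ and viewed, and the job is handed in when it is done.

Besides the shell and the picture viewer there is one more tool, called after "Emit:" as name(argument=value, ...), one argument or row to a line, values as JSON. arm_command: Moves the arm, as the interface text tells. Its arguments: {"type":"object","properties":{"travel":{"type":"array"},"turn":{"type":"array"},"jaw":{"type":"array"},"newtons":{"type":"number"}},"required":["travel","turn","jaw"]}

```bash
ls; mkdir -p pics; python3 - <<'E'
from rig import *
import cv2
print(observe())
for c in("side","top"):
    im=get_image(c); cv2.imwrite(f"pics/{c}0.png",im)
    print(c,camera_model(c))
    for n in("label_roll","tape_roll","holder","tip","seat","lug_top"):
        print(n,[(r['score'],[round(v) for v in r['rect']]) for r in spot_in(n,c)][:4] if n in("label_roll","tape_roll","holder") else "",[(r['score'],r['centre']) for r in spot_point(n,c)][:4])
E
```

```text
pics
{'t': 0.0, 'joints': array([ 1.33980968,  0.68999832, -0.19449778,  1.56638354,  0.1573039 ,
        0.90246501, -0.21512644]), 'joint_velocities': array([-0.00062366,  0.00073697,  0.00065562,  0.00099159, -0.00042535,
        0.00019415, -0.00072011]), 'tau': array([-2.72041598e-04, -5.39601266e+01, -1.26661554e+00, -1.58543408e+01,
        9.07165959e-03,  9.27889952e-03,  5.61741118e-06]), 'tcp_pos': array([ 0.163346  , -0.60262953,  0.24946412]), 'ee_rot': array([ 7.94277394e-01, -6.07554569e-01, -7.81454570e-04, -5.07031209e-04]), 'wrist_force': array([ 0.67002276, -0.12564513, -0.33971474]), 'ft_torque': array([ 0.01389183,  0.00261637, -0.03568787]), 'width': 0.08525006229833573}
side {'fx': 477.80390973181505, 'fy': 477.80390973181505, 'cx': 314.90378697313645, 'cy': 238.225623043159, 'eye': array([0.27335748, 0.94306049, 0.74213474]), 'rotation': array([-0.13369139,  0.87167308, -0.46793924,  0.0578404 ])}
label_roll [(0.94, [331, 268, 356, 299]), (0.58, [372, 281, 399, 313]), (0.42, [314, 223, 364, 259])] [(0.92, [382.3, 305.8]), (0.74, [343.3, 294.1])]
tape_roll [(0.
[... 463 characters left out ...]
69675, 'cy': 243.8218955448086, 'eye': array([ 0.36973853, -0.06486541,  1.48602445]), 'rotation': array([ 0.70839701, -0.7016404 ,  0.0455621 , -0.06163218])}
label_roll [(0.87, [266, 330, 288, 345]), (0.69, [274, 289, 294, 312])] [(0.86, [287.3, 297.3]), (0.61, [276.6, 337.4]), (0.18, [228.2, 238.4])]
tape_roll [(0.87, [219, 225, 242, 243])] [(0.81, [232.8, 238.1])]
holder [(0.8, [332, 257, 380, 300]), (0.59, [383, 205, 428, 249])] [(0.89, [356.7, 280.3]), (0.71, [405.8, 223.2])]
tip  [(0.86, [353.9, 280.4]), (0.72, [231.3, 238.8])]
seat  [(0.65, [407.1, 224.0]), (0.57, [355.1, 280.7])]
lug_top  [(0.83, [351.8, 276.3]), (0.7, [406.0, 227.3]), (0.32, [291.1, 185.9]), (0.28, [286.5, 295.8])]
```

View pics/top0.png

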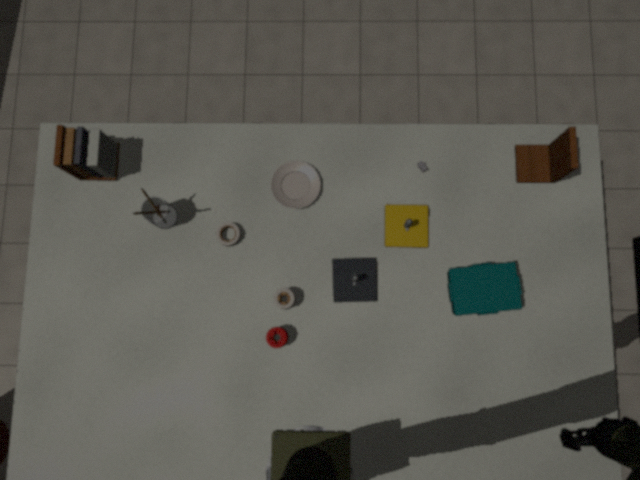

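View pics/side0.png

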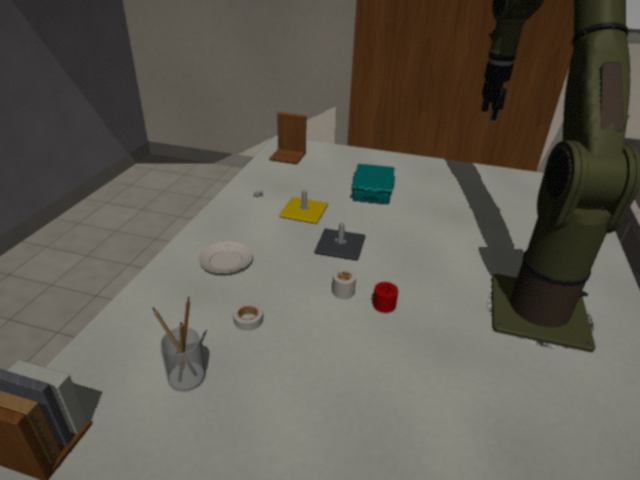

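Candidates, in top and side pixels:
- White tall roll: top (286,297), side (344,285). This is the one I want.
- Red look-alike: top (277,337), side (385,297).
- Flat tape roll: top (231,234), side (249,317).
- Holders: dark at top (355,280), which is wanted; yellow at (407,226), which is not.

Next I'll localise them and check with a crop.

```bash
cat > h.py <<'E'
import numpy as np, cv2
from rig import *
from scipy.spatial.transform import Rotation as R
def ray(c,uv,cm=None):
    m=cm or camera_model(c); d=R.from_quat(m['rotation']).apply([(uv[0]-m['cx'])/m['fx'],(uv[1]-m['cy'])/m['fy'],1]); return np.array(m['eye']),d
def onz(c,uv,z,cm=None):
    e,d=ray(c,uv,cm); return e+d*(z-e[2])/d[2]
def proj(c,p,cm=None):
    m=cm or camera_model(c); q=R.from_quat(m['rotation']).inv().apply(np.array(p)-m['eye']); return q[...,0]/q[...,2]*m['fx']+m['cx'],q[...,1]/q[...,2]*m['fy']+m['cy']
def tri(obs):
    A=np.zeros((3,3));b=np.zeros(3)
    for c,uv in obs:
        e,d=ray(c,uv);d=d/np.linalg.norm(d);P=np.eye(3)-np.outer(d,d);A+=P;b+=P@e
    return np.linalg.solve(A,b)
E
python3 - <<'E'
from h import *
print(onz('top',(286.5,298),.05),onz('side',(343.5,294),0), onz('top',(287.3,297.3),0))
print('red',onz('top',(277,337.5),.05),'tape',onz('top',(231,234),.024))
print('hold',onz('top',(355,280),.012),onz('side',(341,244.5),.012),onz('top',(355.1,280.7),.012))
print('tip',tri([('side',(342,222.6)),('top',(353.9,280.4))]),onz('side',(342,222.6),.074),onz('top',(353.9,280.4),.074))
print('yel',onz('top',(407,226),.012))
a=cv2.imread('pics/top0.png')[200:360,210:450]; b=cv2.imread('pics/side0.png')[170:330,220:420]
cv2.imwrite('pics/crop0.png',np.hstack([cv2.resize(a,(480,320),interpolation=2),cv2.resize(b,(320,256),interpolation=2)[:0] if 0 else cv2.resize(b,(320,320),interpolation=2)]))
E
```

```text
[0.44421445 0.06552054 0.05      ] [0.44181215 0.08108967 0.        ] [0.44872912 0.06791884 0.        ]
red [0.34148373 0.08808544 0.05      ] tape [0.61834698 0.22363256 0.024     ]
hold [ 0.49661134 -0.11574022  0.012     ] [ 0.49474555 -0.10257079  0.012     ] [ 0.49471636 -0.1160155   0.012     ]
tip [ 0.49370642 -0.11006807  0.07683942] [ 0.49847729 -0.11442987  0.074     ] [ 0.49020932 -0.1107535   0.074     ]
yel [ 0.64626987 -0.25782467  0.012     ]
```

View pics/crop0.png

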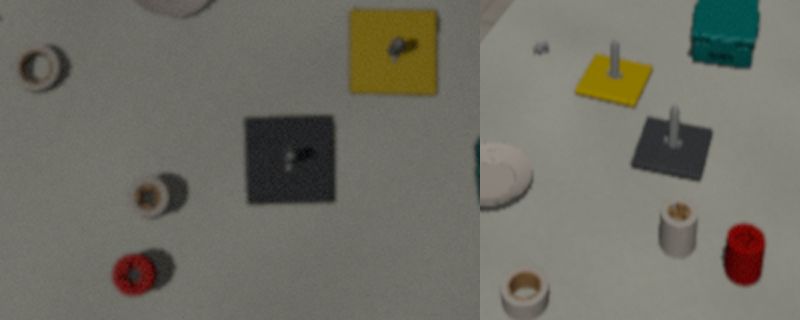

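The crop confirms it: the white roll with the brown notched core is at crop (150,197) on the top half and (679,225) on the side half. The tape roll is flat with a wide bore, and the red roll is the look-alike. Now I'll plan the wrist views.

```bash
cat >> h.py <<'E'
def delta(p,yaw_deg):
    s=observe(); R0=R.from_quat(s['ee_rot']); a=np.deg2rad(yaw_deg)
    x=np.array([np.cos(a),np.sin(a),0]); z=np.array([0,0,-1.]); Rt=R.from_matrix(np.c_[x,np.cross(z,x),z])
    t=R0.inv().apply(np.array(p)-s['tcp_pos'])/.4; r=(R0.inv()*Rt).as_rotvec()/np.pi
    return t.round(4),r.round(4)
def st():
    s=observe(); x=R.from_quat(s['ee_rot']).as_matrix()
    print('t',round(s['t'],2),'p',s['tcp_pos'].round(4),'yaw',np.rad2deg(np.arctan2(x[1,0],x[0,0])).round(2),'z',x[:,2].round(3),'F',s['wrist_force'].round(2),'T',s['ft_torque'].round(3),'w',round(s['width'],4),'j',s['joints'].round(2))
E
python3 - <<'E'
from h import *
st(); m=camera_model('wrist'); s=observe(); R0=R.from_quat(s['ee_rot'])
print(m['fx'],R0.inv().apply(m['eye']-s['tcp_pos']),(R0.inv()*R.from_quat(m['rotation'])).as_matrix().round(3))
print(delta([.494,-.112,.25],-13))
E
```

```text
t 1.0 p [ 0.1636 -0.6032  0.2503] yaw -74.82 z [-0. -0. -1.] F [ 0.36 -0.32  0.01] T [0.022 0.017 0.02 ] w 0.0857 j [ 1.34  0.69 -0.19  1.57  0.16  0.9  -0.22]
330.4109819172696 [-0.00052881 -0.08000475 -0.12333134] [[ 1.    -0.001 -0.001]
 [ 0.001  0.951  0.308]
 [ 0.    -0.308  0.951]]
(array([-9.6900e-01, -1.1187e+00,  7.0000e-04]), array([ 0.    , -0.    , -0.3435]))
```

Emit:
arm_command(
  travel=[
    [-0.8, -0.92, 0],
    [-0.8, -0.92, 0],
    [-0.8, -0.92, 0],
    [-0.8, -0.92, 0],
    [-0.8, -0.92, 0],
  ],
  turn=[
    [0, 0, -0.2],
    [0, 0, -0.2],
    [0, 0, -0.2],
    [0, 0, -0.2],
    [0, 0, -0.2],
  ],
  jaw=[1, 1, 1, 1, 1],
  newtons=40,
)

```text
t: 1.42
tcp_pos: [0.2803, -0.4286, 0.2506]
ee_rot: [0.944, -0.331, 0.0, 0.0]
wrist_force: [0.4, -0.1, 0.4]
width: 0.0852
```

```bash
python3 -c "
from h import *
st();print(delta([.494,-.112,.25],-13))"
```

```text
t 1.42 p [ 0.2803 -0.4286  0.2506] yaw -38.69 z [ 0.    -0.001 -1.   ] F [ 0.38 -0.1   0.38] T [-0.007 -0.058 -0.018] w 0.0852 j [ 1.14  0.56 -0.37  1.9   0.29  0.74 -0.07]
(array([-0.0777, -0.9517,  0.0012]), array([ 1.000e-04, -2.000e-04, -1.427e-01]))
```

Emit:
arm_command(
  travel=[
    [-0.078, -0.95, 0],
    [-0.078, -0.95, 0],
    [-0.078, -0.95, 0],
    [-0.078, -0.95, 0],
    [-0.078, -0.95, 0],
  ],
  turn=[
    [0, 0, -0.143],
    [0, 0, -0.143],
    [0, 0, -0.143],
    [0, 0, -0.143],
    [0, 0, -0.143],
  ],
  jaw=[1, 1, 1, 1, 1],
)

```text
t: 1.83
tcp_pos: [0.3978, -0.2566, 0.2505]
ee_rot: [0.993, -0.114, 0.0, 0.0]
wrist_force: [0.7, -0.5, -0.3]
width: 0.0856
```

```bash
python3 -c "
from h import *
st();print(delta([.494,-.112,.25],-13))"
```

```text
t 1.83 p [ 0.3978 -0.2566  0.2505] yaw -13.13 z [ 0.001 -0.    -1.   ] F [ 0.74 -0.49 -0.34] T [-0.034 -0.07  -0.047] w 0.0856 j [ 0.79  0.52 -0.48  2.    0.37  0.7  -0.15]
(array([ 0.1521, -0.4066,  0.0013]), array([ 0.    , -0.0002, -0.0007]))
```

Emit:
arm_command(
  travel=[
    [0.152, -0.407, 0],
    [0.152, -0.407, 0],
    [0.152, -0.407, 0],
    [0.152, -0.407, 0],
    [0.152, -0.407, 0],
  ],
  turn=[
    [0, 0, 0],
    [0, 0, 0],
    [0, 0, 0],
    [0, 0, 0],
    [0, 0, 0],
  ],
  jaw=[1, 1, 1, 1, 1],
)

```text
t: 2.25
tcp_pos: [0.4986, -0.1049, 0.2513]
ee_rot: [0.994, -0.11, 0.003, -0.003]
wrist_force: [0.2, 0.9, 0.5]
width: 0.0854
```

```bash
python3 -c "
from h import *
st();im=get_image('wrist');cv2.imwrite('pics/w1.png',im)
for n in ('tip','seat','lug_top'): print(n,spot_point(n,'wrist')[:2])
print(spot_in('holder','wrist'))
for p in ([.494,-.112,.074],[.494,-.112,.012]): print(proj('wrist',p))
"
```

```text
t 2.25 p [ 0.4986 -0.1049  0.2513] yaw -12.65 z [ 0.007  0.006 -1.   ] F [0.23 0.85 0.49] T [ 0.039 -0.049  0.037] w 0.0854 j [ 0.42  0.56 -0.46  1.9   0.35  0.75 -0.47]
tip [{'centre': [488.5, 320.8], 'score': 0.9}]
seat [{'centre': [463.0, 295.7], 'score': 0.66}, {'centre': [320.0, 210.0], 'score': 0.56}]
lug_top [{'centre': [320.4, 207.3], 'score': 0.64}, {'centre': [465.0, 295.4], 'score': 0.57}]
[{'rect': [407.4, 238.8, 513.9, 333.8], 'score': 0.62}, {'rect': [255.0, 143.8, 380.3, 267.3], 'score': 0.57}]
(np.float64(317.1095629533854), np.float64(214.1109890258814))
(np.float64(317.1012320638439), np.float64(200.2509141427456))
```

View pics/w1.png

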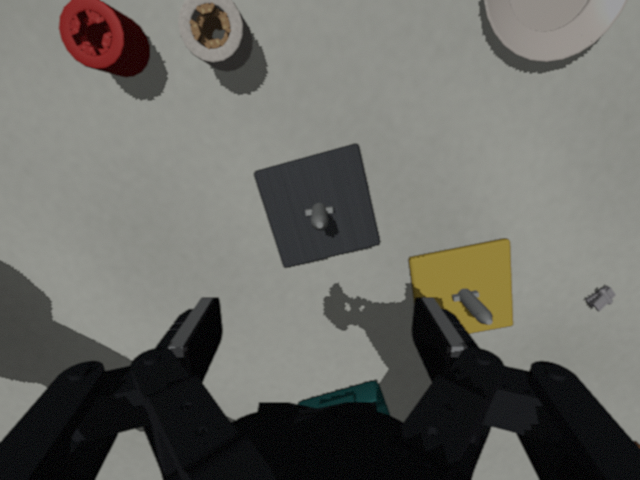

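The wrist view shows the dark holder at (318,207) with its lugs on either side of the spindle, the label roll at (212,27) with a notched brown core, the red look-alike at (95,35) and the yellow holder at (463,290). I'll enlarge the first two.

```bash
python3 -c "
from h import *
im=cv2.imread('pics/w1.png')
a=cv2.resize(im[180:245,285:350],(400,400),interpolation=cv2.INTER_CUBIC);b=cv2.resize(im[0:66,180:246],(400,400),interpolation=cv2.INTER_CUBIC)
cv2.imwrite('pics/c1.png',cv2.convertScaleAbs(np.hstack([a,b]),alpha=1.5))
g=cv2.cvtColor(im,6)
m=((g<85)).astype('uint8');n,l,s,c=cv2.connectedComponentsWithStats(m);k=l[190,290];print(s[k]);
cs,_=cv2.findContours((l==k).astype('uint8'),0,2);q=cv2.approxPolyDP(cs[0],8,True)[:,0];print(q)
print(np.array([onz('wrist',p,.012) for p in q]).round(4))
"
```

```text
[  254   144   126   124 10552]
[[357 144]
 [254 173]
 [285 267]
 [379 243]]
[[ 0.549  -0.0631  0.012 ]
 [ 0.4345 -0.0669  0.012 ]
 [ 0.4382 -0.1815  0.012 ]
 [ 0.552  -0.1776  0.012 ]]
```

View pics/c1.png

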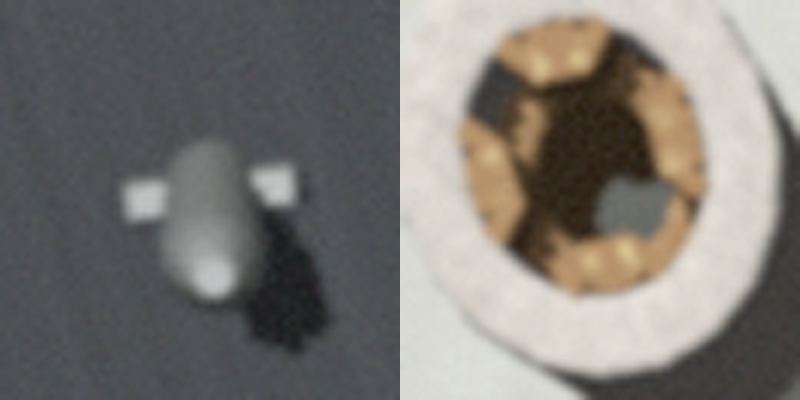

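```bash
cat > v.py <<'E'
from h import *
import sys
n=sys.argv[1]
get_image('wrist')
s=observe();cm=camera_model('wrist');im=get_image('wrist');cv2.imwrite(f'pics/{n}.png',im)
import pickle;pickle.dump((s,cm),open(f'{n}.pkl','wb'));st()
E
python3 v.py w2; python3 -c "
from h import *
import pickle
s,cm=pickle.load(open('w2.pkl','rb'))
im=cv2.imread('pics/w2.png')
x,y=np.array(proj('wrist',[.494,-.114,.02],cm)).astype(int);print(x,y)
u,v=np.array(proj('wrist',[.444,.068,.05],cm)).astype(int);v=max(v,33);print(u,v)
a=cv2.resize(im[y-32:y+33,x-32:x+33],(400,400),interpolation=cv2.INTER_CUBIC);b=cv2.resize(im[v-33:v+33,u-33:u+33],(400,400),interpolation=cv2.INTER_CUBIC)
cv2.imwrite('pics/c2.png',cv2.convertScaleAbs(np.hstack([a,b]),alpha=1.5))
g=cv2.cvtColor(im,6)
m=((g<85)).astype('uint8');n,l,ss,c=cv2.connectedComponentsWithStats(m);k=l[y-15,x-20];print(ss[k]);
cs,_=cv2.findContours((l==k).astype('uint8'),0,2);q=cv2.approxPolyDP(cs[0],8,True)[:,0];print(q)
P=np.array([onz('wrist',p,.012,cm) for p in q]);print(P.round(4),P.mean(0))
"
```

```text
t 2.6 p [ 0.4926 -0.1156  0.2502] yaw -13.47 z [-0.001 -0.001 -1.   ] F [ 0.2   0.09 -0.26] T [-0.001 -0.003  0.018] w 0.0855 j [ 0.43  0.56 -0.46  1.91  0.35  0.75 -0.46]
317 203
210 33
[  257   130   129   127 10963]
[[362 130]
 [258 160]
 [289 256]
 [385 231]]
[[ 0.5568 -0.0508  0.012 ]
 [ 0.4427 -0.0549  0.012 ]
 [ 0.4464 -0.1692  0.012 ]
 [ 0.5612 -0.1652  0.012 ]] [ 0.50175829 -0.11004599  0.012     ]
```

View pics/c2.png

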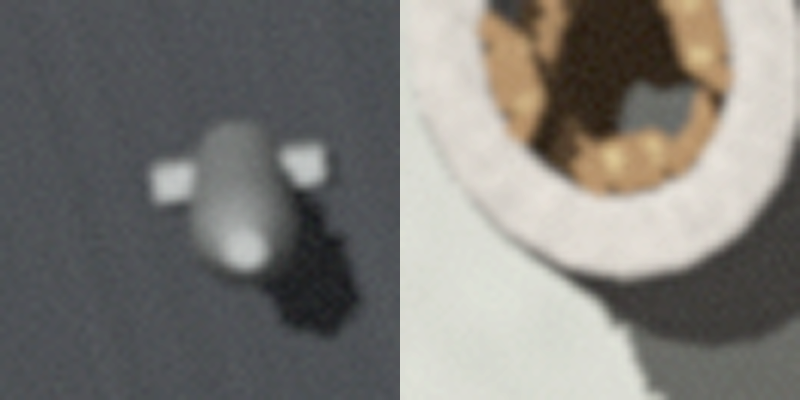

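```bash
python3 -c "
from h import *
import pickle
s,cm=pickle.load(open('w2.pkl','rb'));print(cm)
im=cv2.imread('pics/w2.png');g=cv2.cvtColor(im,6)
print(g[205,255:280]);print(g[205,368:390]);print(g[128:155,325]);print(g[235:262,325])
for c in((.06,.06),(-.06,.06),(-.06,-.06),(.06,-.06)):print(proj('wrist',[.5018+c[0],-.11+c[1],.012],cm))
"
```

```text
{'fx': 330.4109819172696, 'fy': 330.4109819172696, 'cx': 316.7639464358466, 'cy': 235.45097842398172, 'eye': array([ 0.51174704, -0.03778273,  0.37331285]), 'rotation': array([ 0.98077863, -0.11609304, -0.01880736,  0.15569834])}
[146 147 146 147 146 145 146 148 148 149 149 149 150 150 145 125  89  55
  52  53  55  53  51  56  52]
[ 52  56  53  52  51  54  52  54  52  50  48  50  84 125 142 145 145 143
 144 143 144 142]
[144 144 143 144 143 144 143 143 143 143 127  94  59  55  54  56  57  55
  56  55  54  55  55  56  55  57  52]
[ 55  54  57  52  55  53  54  56  53  53  52  52  46  48  74 112 140 147
 147 147 146 146 145 145 145 146 147]
(np.float64(366.57132206502513), np.float64(127.9915997400854))
(np.float64(255.9095099588022), np.float64(155.63287992931254))
(np.float64(285.4103718628825), np.float64(257.4258603393345))
(np.float64(386.2242850944709), np.float64(234.7644194184004))
```

```bash
python3 -c "
from h import *
import pickle
s,cm=pickle.load(open('w2.pkl','rb'))
f=lambda x,y:(285+(x+.5)/6.154-.5,171+(y+.5)/6.154-.5)
print('tip',onz('wrist',f(245,248),.072,cm))
L=[onz('wrist',f(*p),.019,cm) for p in((173,183),(305,165))]
O=[onz('wrist',f(*p),.019,cm) for p in((150,185),(327,162))]
for A in(L,O):
  d=A[1]-A[0];print(A,'mid',(A[0]+A[1])/2,'len',np.linalg.norm(d),'ang',np.rad2deg(np.arctan2(d[1],d[0])))
print(delta([.444,.07,.23],9))
"
```

```text
tip [ 0.50119847 -0.11132192  0.072     ]
[array([ 0.48962135, -0.10976515,  0.019     ]), array([ 0.51305956, -0.11206801,  0.019     ])] mid [ 0.50134046 -0.11091658  0.019     ] len 0.023551066921848832 ang -5.611433348902256
[array([ 0.4855731, -0.1091638,  0.019    ]), array([ 0.51695305, -0.11245055,  0.019     ])] mid [ 0.50126307 -0.11080718  0.019     ] len 0.0315516008202045 ang -5.979396070646903
(array([-0.2261, -0.4231,  0.05  ]), array([ 0.0004,  0.0003, -0.1248]))
```

Emit:
arm_command(
  travel=[
    [-0.226, -0.423, 0.05],
    [-0.226, -0.423, 0.05],
    [-0.226, -0.423, 0.05],
    [-0.226, -0.423, 0.05],
    [-0.226, -0.423, 0.05],
  ],
  turn=[
    [0, 0, -0.49],
    [0, 0, -0.49],
    [0, 0, -0.49],
    [0, 0, -0.49],
    [0, 0, -0.49],
  ],
  jaw=[1, 1, 1, 1, 1],
)

```text
t: 3.02
tcp_pos: [0.4431, 0.0744, 0.2304]
ee_rot: [0.98, 0.199, 0.0, -0.001]
wrist_force: [0.5, 0.6, -0.1]
width: 0.0855
```

```bash
python3 -c "
from h import *
st();print(delta([.444,.07,.23],75))"
```

```text
t 3.02 p [0.4431 0.0744 0.2304] yaw 22.97 z [ 0.     0.002 -1.   ] F [ 0.48  0.61 -0.13] T [ 0.034 -0.053 -0.081] w 0.0855 j [ 0.12  0.55 -0.6   2.09  0.51  0.65 -0.42]
(array([-0.0022,  0.0111,  0.0011]), array([-0.0003, -0.0004, -0.2891]))
```

Emit:
arm_command(
  travel=[
    [0, 0.01, 0],
    [0, 0.01, 0],
    [0, 0.01, 0],
    [0, 0.01, 0],
    [0, 0.01, 0],
  ],
  turn=[
    [0, 0, -0.19],
    [0, 0, -0.19],
    [0, 0, -0.19],
    [0, 0, -0.19],
    [0, 0, -0.19],
  ],
  jaw=[1, 1, 1, 1, 1],
)

```text
t: 3.43
tcp_pos: [0.446, 0.0665, 0.2303]
ee_rot: [0.879, 0.477, -0.0, 0.0]
wrist_force: [0.6, -0.2, 0.2]
width: 0.0854
```

```bash
python3 v.py w3; python3 -c "
from h import *
import pickle
s,cm=pickle.load(open('w3.pkl','rb'))
im=cv2.imread('pics/w3.png')
u,v=np.array(proj('wrist',[.444,.07,.05],cm)).astype(int);print(u,v)
b=cv2.resize(im[v-60:v+60,u-60:u+60],(600,600),interpolation=cv2.INTER_CUBIC)
cv2.imwrite('pics/c3.png',cv2.convertScaleAbs(b,alpha=1.3))
print(spot_in('label_roll','wrist')[:2],spot_point('label_roll','wrist')[:2])
"
```

```text
t 3.53 p [0.4459 0.0666 0.2301] yaw 56.6 z [-0. -0. -1.] F [-0.04  0.54 -1.32] T [ 0.01  -0.052 -0.029] w 0.0855 j [ 0.24  0.59 -0.77  2.08  0.63  0.72  0.05]
317 212
[{'rect': [244.7, 67.4, 309.9, 139.0], 'score': 0.85}, {'rect': [295.1, 173.4, 353.5, 240.7], 'score': 0.62}] [{'centre': [323.7, 199.6], 'score': 0.71}, {'centre': [285.2, 107.4], 'score': 0.7}]
```

View pics/c3.png

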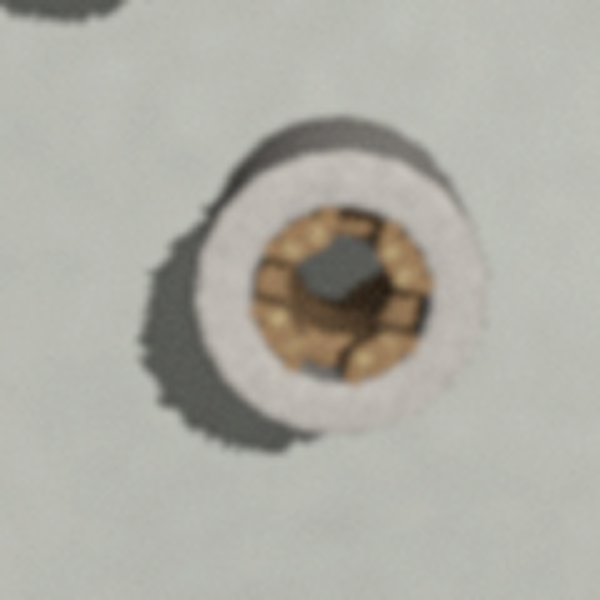

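View pics/w3.png

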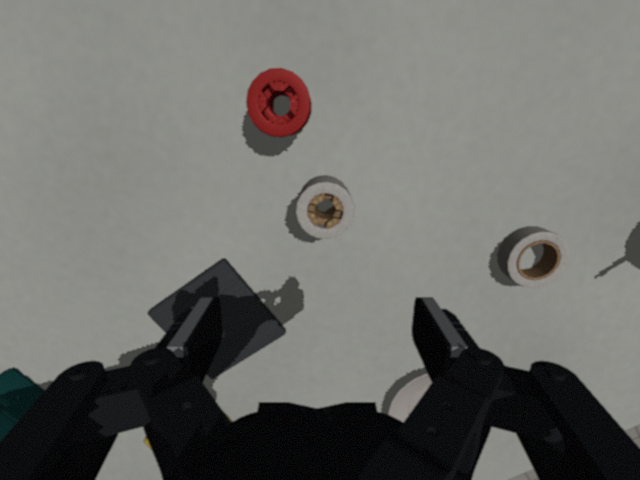

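```bash
python3 -c "
from h import *
import pickle
s,cm=pickle.load(open('w3.pkl','rb'))
im=cv2.imread('pics/w3.png')
f=lambda x,y:(257+(x+.5)/5-.5,152+(y+.5)/5-.5)
c1=onz('wrist',f(343,291),.05,cm);c2=onz('wrist',f(342,295),.05,cm);print(c1,c2)
c=c1
# rectified: col -> -y? use x right, y up
N=600;h=.03;gx,gy=np.meshgrid(np.linspace(-h,h,N),np.linspace(h,-h,N))
P=np.stack([c[0]+gx,c[1]+gy,np.full_like(gx,.05)],-1)
u,v=proj('wrist',P,cm)
r=cv2.remap(im,u.astype('f4'),v.astype('f4'),cv2.INTER_CUBIC);r=cv2.convertScaleAbs(r,alpha=1.4)
cv2.circle(r,(300,300),280,(0,255,0),1);cv2.circle(r,(300,300),170,(0,255,0),1)
cv2.imwrite('pics/r3.png',r)
# brightness template: at radius 12..16 mm, core face bright vs notch
rr=np.hypot(gx,gy);th=np.arctan2(gy,gx)
"
```

```text
[0.44585259 0.07702429 0.05      ] [0.44640212 0.07645045 0.05      ]Traceback (most recent call last):
  File "<string>", line 12, in <module>
    u,v=proj('wrist',P,cm)
        ~~~~^^^^^^^^^^^^^^
  File "h.py", line 9, in proj
    m=cm or camera_model(c); q=R.from_quat(m['rotation']).inv().apply(np.array(p)-m['eye']); return q[...,0]/q[...,2]*m['fx']+m['cx'],q[...,1]/q[...,2]*m['fy']+m['cy']
                               ~~~~~~~~~~~~~~~~~~~~~~~~~~~~~~~~~~~~~~^^^^^^^^^^^^^^^^^^^^^^
  File "scipy/spatial/transform/_rotation.pyx", line 2580, in scipy.spatial.transform._rotation.Rotation.apply
ValueError: Expected input of shape (3,) or (P, 3), got (600, 600, 3).
```

```bash
cat >rect.py <<'E'
from h import *
import pickle
def rectify(n,c,h,N=600):
    s,cm=pickle.load(open(n+'.pkl','rb')); im=cv2.imread(f'pics/{n}.png')
    gx,gy=np.meshgrid(np.linspace(-h,h,N),np.linspace(h,-h,N))
    P=np.stack([c[0]+gx,c[1]+gy,np.full_like(gx,c[2])],-1).reshape(-1,3)
    u,v=proj('wrist',P,cm)
    return cv2.remap(im,u.reshape(N,N).astype('f4'),v.reshape(N,N).astype('f4'),cv2.INTER_CUBIC)
E
python3 -c "
from rect import *
r=cv2.convertScaleAbs(rectify('w3',[.4459,.077,.05],.03),alpha=1.4)
cv2.circle(r,(300,300),280,(0,255,0),1);cv2.circle(r,(300,300),170,(0,255,0),1)
cv2.imwrite('pics/r3.png',r)
"
```

```text
(no output)
```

View pics/r3.png

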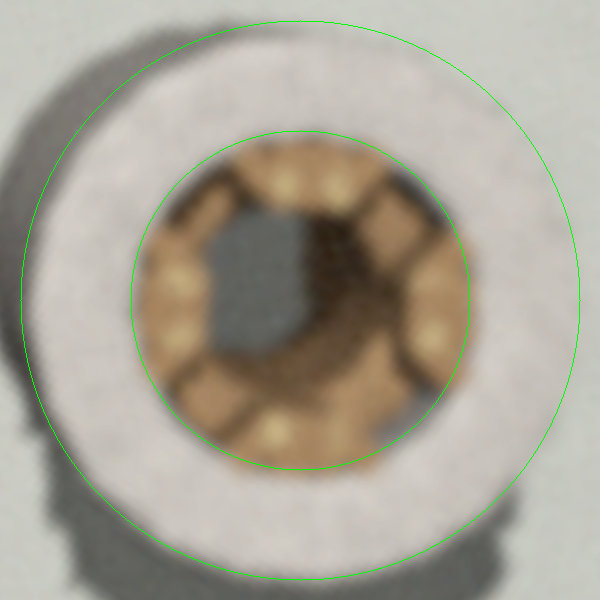

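Notch angle is about 44.5° in the world (mod 90) and the lugs are at about -6°, so I'll turn the roll about +39.5° after grasping. Roll centre is about (0.4463, 0.0767).

```bash
python3 -c "
from h import *
st();print(delta([.4463,.0767,.08],56.6));print(delta([.4463,.0767,.03],56.6))"
```

```text
t 3.63 p [0.446  0.067  0.2302] yaw 56.46 z [-0. -0. -1.] F [ 0.03 -0.89  0.82] T [ 0.001 -0.032 -0.016] w 0.0853 j [ 0.24  0.59 -0.77  2.08  0.63  0.72  0.05]
(array([ 0.0208, -0.0126,  0.3755]), array([ 0.    ,  0.0002, -0.0008]))
(array([ 0.0209, -0.0126,  0.5005]), array([ 0.    ,  0.0002, -0.0008]))
```

Emit:
arm_command(
  travel=[
    [0.021, -0.0125, 0.05],
    [0.021, -0.0125, 0.15],
    [0.021, -0.0125, 0.25],
    [0.021, -0.0125, 0.34],
    [0.021, -0.0125, 0.34],
  ],
  turn=[
    [0, 0, 0],
    [0, 0, 0],
    [0, 0, 0],
    [0, 0, 0],
    [0, 0, 0],
  ],
  jaw=[1, 1, 1, 1, 1],
)

```text
t: 4.05
tcp_pos: [0.4437, 0.076, 0.0898]
ee_rot: [0.88, 0.474, -0.005, 0.0]
wrist_force: [-0.3, 0.5, -0.9]
width: 0.0853
```

```bash
python3 v.py w4; python3 -c "
from h import *
print(delta([.4463,.0767,.03],56.6))"
```

```text
t 4.15 p [0.446  0.0778 0.0943] yaw 56.7 z [-0.002 -0.002 -1.   ] F [0.2  0.99 0.32] T [ 0.05  -0.058 -0.017] w 0.0852 j [ 0.    0.8  -0.45  2.19  1.02  0.38 -0.32]
(array([-0.0015,  0.0022,  0.1607]), array([-0.0001,  0.0007,  0.0006]))
```

View pics/w4.png

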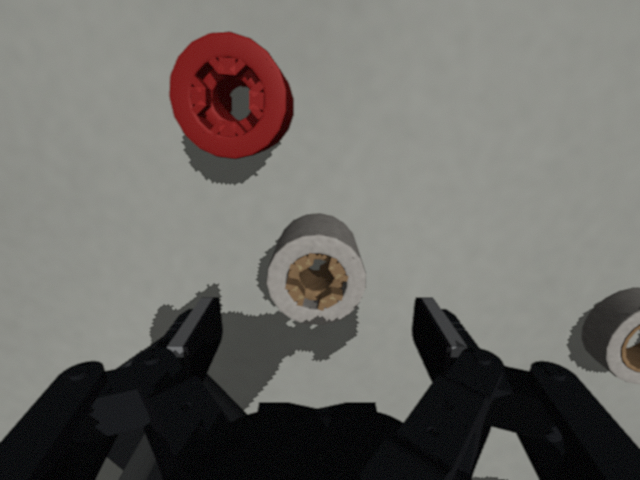

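The label roll sits at (317,279), midway between the fingers, and the red roll is well clear at (230,95). Next I descend and close.

```bash
python3 -c "
from rect import *
s,cm=pickle.load(open('w4.pkl','rb'))
print(onz('wrist',(317.3,279.5),.05,cm))
r=cv2.convertScaleAbs(rectify('w4',[.4463,.0767,.05],.03),alpha=1.4)
cv2.circle(r,(300,300),280,(0,255,0),1);cv2.circle(r,(300,300),170,(0,255,0),1)
cv2.imwrite('pics/r4.png',r)
"
```

```text
[0.44554862 0.07756833 0.05      ]
```

View pics/r4.png

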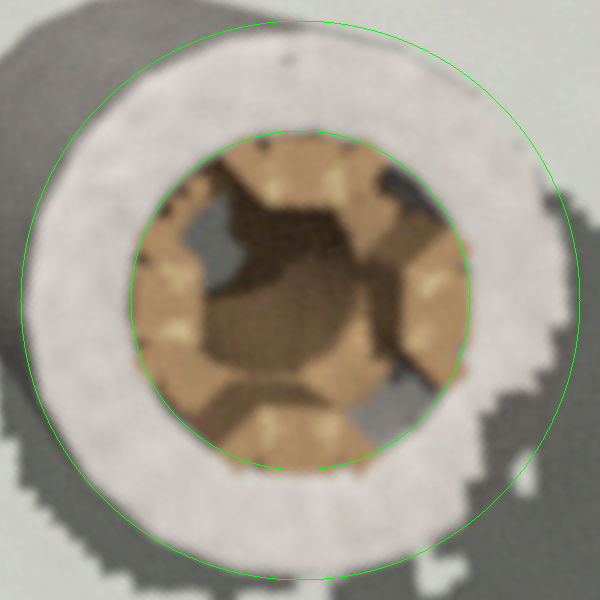

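Emit:
arm_command(
  travel=[
    [-0.001, 0.002, 0.08],
    [-0.001, 0.002, 0.16],
    [-0.001, 0.002, 0.16],
    [-0.001, 0.002, 0.16],
    [-0.001, 0.002, 0.16],
  ],
  turn=[
    [0, 0, 0],
    [0, 0, 0],
    [0, 0, 0],
    [0, 0, 0],
    [0, 0, 0],
  ],
  jaw=[1, 1, 1, 0.4, 0.4],
  newtons=40,
)

```text
t: 4.57
tcp_pos: [0.4484, 0.0779, 0.0319]
ee_rot: [0.88, 0.475, 0.002, 0.0]
wrist_force: [0.2, -1.0, 0.1]
width: 0.0641
```

Emit:
arm_command(
  travel=[
    [0, 0, 0],
    [0, 0, 0],
    [0, 0, 0],
    [0, 0, 0],
    [0, 0, 0],
  ],
  turn=[
    [0, 0, 0],
    [0, 0, 0],
    [0, 0, 0],
    [0, 0, 0],
    [0, 0, 0],
  ],
  jaw=[0.3, 0.3, 0.3, 0.3, 0.3],
)

```text
t: 4.98
tcp_pos: [0.4482, 0.0774, 0.0324]
ee_rot: [0.88, 0.474, 0.002, 0.0]
wrist_force: [-0.6, 0.6, 6.1]
width: 0.0545
```

```bash
python3 -c "
from h import *
st()"
```

```text
t 4.98 p [0.4482 0.0774 0.0324] yaw 56.65 z [ 0.004  0.002 -1.   ] F [-0.57  0.61  6.1 ] T [-0.152  0.198  0.068] w 0.0545 j [-0.17  0.91 -0.16  2.21  1.39  0.13 -0.67]
```

Emit:
arm_command(
  travel=[
    [0, 0, -0.05],
    [0, 0, -0.15],
    [0, 0, -0.25],
    [0, 0, -0.32],
    [0, 0, -0.32],
  ],
  turn=[
    [0, 0, 0],
    [0, 0, 0],
    [0, 0, 0],
    [0, 0, 0],
    [0, 0, 0],
  ],
  jaw=[0.3, 0.3, 0.3, 0.3, 0.3],
)

```text
t: 5.4
tcp_pos: [0.4494, 0.0781, 0.1647]
ee_rot: [0.88, 0.474, 0.005, 0.0]
wrist_force: [0.4, -0.2, -1.8]
width: 0.0546
```

```bash
python3 v.py w5; python3 -c "
from h import *
print(delta([.5013,-.111,.165],96.6))"
```

```text
t 5.5 p [0.4478 0.0768 0.1607] yaw 56.62 z [ 0.004  0.002 -1.   ] F [-0.4   0.85 -1.78] T [0.006 0.047 0.   ] w 0.0544 j [ 0.12  0.69 -0.62  2.14  0.8   0.54 -0.12]
(array([-0.3185,  0.37  , -0.0108]), array([ 0.0013, -0.0008, -0.2221]))
```

View pics/w5.png

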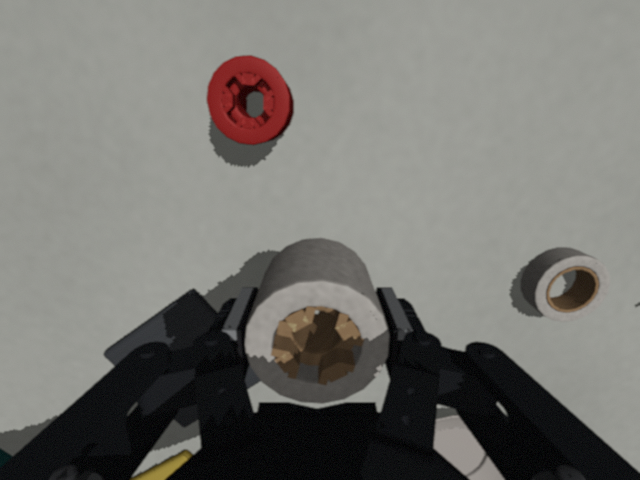

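The roll is held between the pads at (317,340) with its notches visible. I'll rectify its top to check the centre and angle in the grip.

```bash
cat > rt.py <<'E'
from rect import *
import sys
n,dz=sys.argv[1],float(sys.argv[2])
s,cm=pickle.load(open(n+'.pkl','rb')); p=s['tcp_pos']
r=cv2.convertScaleAbs(rectify(n,[p[0],p[1],p[2]+dz],.03),alpha=1.7)
cv2.circle(r,(300,300),280,(0,255,0),1);cv2.circle(r,(300,300),170,(0,255,0),1);cv2.drawMarker(r,(300,300),(0,255,0))
cv2.imwrite(f'pics/r{n}.png',r)
E
python3 rt.py w5 .0176
```

```text
(no output)
```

View pics/rw5.png

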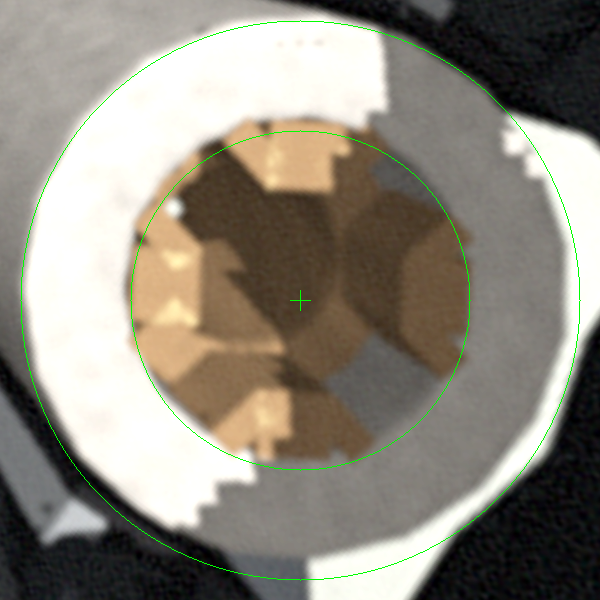

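```bash
python3 -c "
from h import *
print(delta([.58,-.111,.17],97.5))"
```

```text
(array([-0.2102,  0.5343, -0.0225]), array([ 0.0013, -0.0008, -0.2271]))
```

Emit:
arm_command(
  travel=[
    [-0.05, 0.13, -0.022],
    [-0.1, 0.26, -0.022],
    [-0.15, 0.38, -0.022],
    [-0.19, 0.48, -0.022],
    [-0.21, 0.534, -0.022],
  ],
  turn=[
    [0.001, -0.001, -0.03],
    [0.001, -0.001, -0.07],
    [0.001, -0.001, -0.11],
    [0.001, -0.001, -0.15],
    [0.001, -0.001, -0.19],
  ],
  jaw=[0.3, 0.3, 0.3, 0.3, 0.3],
)

```text
t: 5.92
tcp_pos: [0.554, -0.076, 0.1661]
ee_rot: [0.722, 0.692, -0.003, -0.001]
wrist_force: [1.4, 1.8, -1.6]
width: 0.0549
```

```bash
python3 -c "
from h import *
st();get_image('wrist');get_image('wrist');st();print(delta([.58,-.111,.17],97.5))"
```

```text
t 5.92 p [ 0.554  -0.076   0.1661] yaw 87.52 z [-0.006 -0.002 -1.   ] F [ 1.44  1.84 -1.59] T [ 0.12  -0.094  0.002] w 0.0549 j [ 0.52  0.85 -0.84  1.82  0.82  0.87  0.8 ]
t 6.02 p [ 0.5562 -0.082   0.1647] yaw 86.68 z [-0.005 -0.006 -1.   ] F [-0.63 -0.44 -1.87] T [0.047 0.049 0.004] w 0.0543 j [ 0.53  0.85 -0.83  1.82  0.82  0.87  0.8 ]
(array([-0.069 ,  0.0637, -0.013 ]), array([-0.0015,  0.0018, -0.0601]))
```

Emit:
arm_command(
  travel=[
    [-0.04, 0.03, -0.013],
    [-0.07, 0.064, -0.013],
    [-0.07, 0.064, -0.013],
    [-0.07, 0.064, -0.013],
    [-0.07, 0.064, -0.013],
  ],
  turn=[
    [-0.0015, 0.0018, -0.03],
    [-0.0015, 0.0018, -0.06],
    [-0.0015, 0.0018, -0.06],
    [-0.0015, 0.0018, -0.06],
    [-0.0015, 0.0018, -0.06],
  ],
  jaw=[0.3, 0.3, 0.3, 0.3, 0.3],
)

```text
t: 6.43
tcp_pos: [0.5774, -0.1023, 0.1712]
ee_rot: [0.656, 0.755, 0.001, -0.002]
wrist_force: [-0.6, -0.2, -0.9]
width: 0.0548
```

```bash
python3 v.py w6; python3 rt.py w6 .0176; python3 -c "
from rect import *
r=cv2.convertScaleAbs(rectify('w6',[.5013,-.111,.019],.03),alpha=2)
cv2.circle(r,(300,300),150,(0,255,0),1)
a=cv2.resize(r,(400,400))
b=cv2.convertScaleAbs(rectify('w6',[.5013,-.111,.072],.03),alpha=2);cv2.circle(b,(300,300),30,(0,255,0),1)
cv2.imwrite('pics/r6.png',np.hstack([a,cv2.resize(b,(400,400))]))
"
```

```text
t 6.53 p [ 0.5777 -0.1019  0.1717] yaw 98.08 z [-0.001  0.004 -1.   ] F [ 0.29  1.19 -1.06] T [ 0.019 -0.005  0.03 ] w 0.0548 j [ 0.58  0.89 -0.9   1.74  0.84  0.95  1.05]
```

View pics/w6.png

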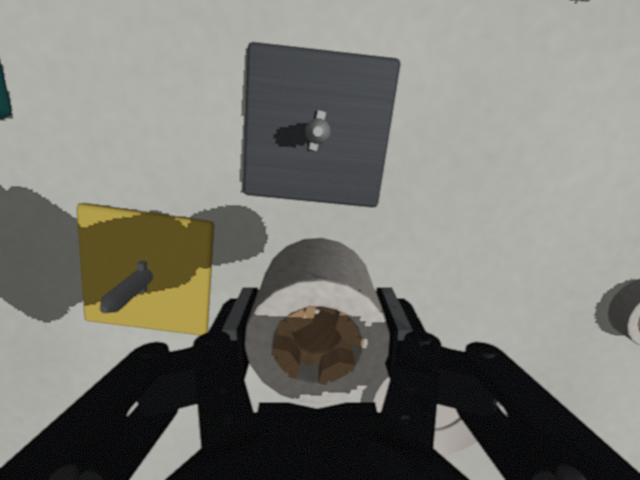

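View pics/rw6.png

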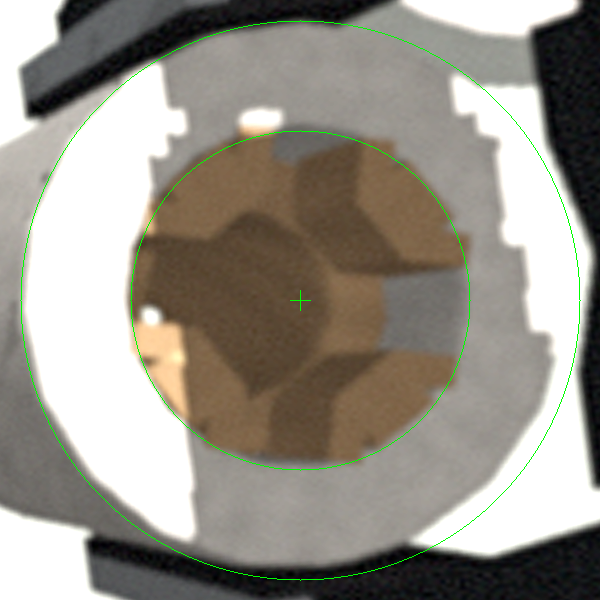

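View pics/r6.png

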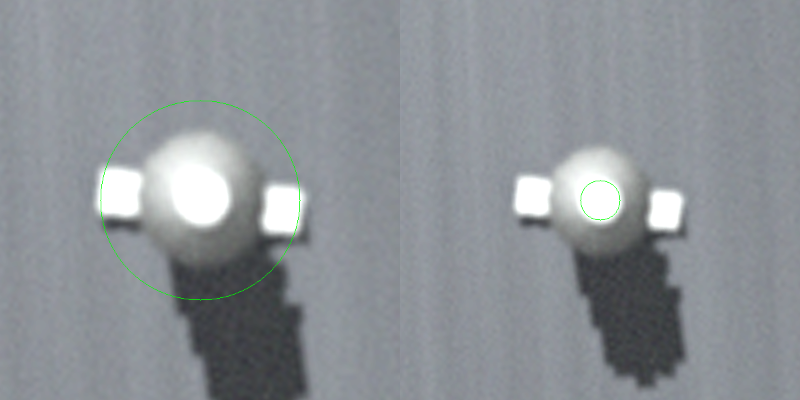

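Measured from this view:
- Spindle tip is exactly at (0.5013, -0.111), with the lugs at -6.0°.
- Roll notches are at about -5.5°, and the roll centre is TCP + (0, 0.7 mm).

Next I'll move over the spindle.

```bash
python3 -c "
from h import *
print(delta([.5013,-.1117,.14],97.6))"
```

```text
(array([ 0.0024, -0.1925,  0.0792]), array([-0.    , -0.0013,  0.0027]))
```

Emit:
arm_command(
  travel=[
    [0, -0.07, 0.02],
    [0, -0.14, 0.04],
    [0.0024, -0.192, 0.079],
    [0.0024, -0.192, 0.079],
    [0.0024, -0.192, 0.079],
  ],
  turn=[
    [0, -0.001, 0.003],
    [0, -0.001, 0.003],
    [0, -0.001, 0.003],
    [0, -0.001, 0.003],
    [0, -0.001, 0.003],
  ],
  jaw=[0.3, 0.3, 0.3, 0.3, 0.3],
)

```text
t: 6.95
tcp_pos: [0.5005, -0.1126, 0.1398]
ee_rot: [0.659, 0.752, -0.001, -0.001]
wrist_force: [0.6, 0.3, -0.6]
width: 0.055
```

```bash
python3 v.py w7; python3 rt.py w7 .0176; python3 -c "
from h import *
print(delta([.5013,-.1117,.13],97.6))
for c in ('top','side'):
  im=get_image(c);u,v=[int(a) for a in proj(c,[.5013,-.111,.08])];cv2.imwrite('pics/d%s.png'%c,cv2.resize(im[v-50:v+50,u-50:u+50],(400,400),interpolation=2))
"
```

```text
t 7.05 p [ 0.5035 -0.112   0.1408] yaw 97.5 z [ 0.003  0.001 -1.   ] F [ 0.66  0.06 -1.82] T [-0.022 -0.019  0.051] w 0.055 j [ 0.62  0.85 -0.85  1.97  0.95  0.77  0.9 ]
(array([ 0.0014, -0.0054,  0.027 ]), array([ 0.001 , -0.0002, -0.0006]))
```

View pics/rw7.png

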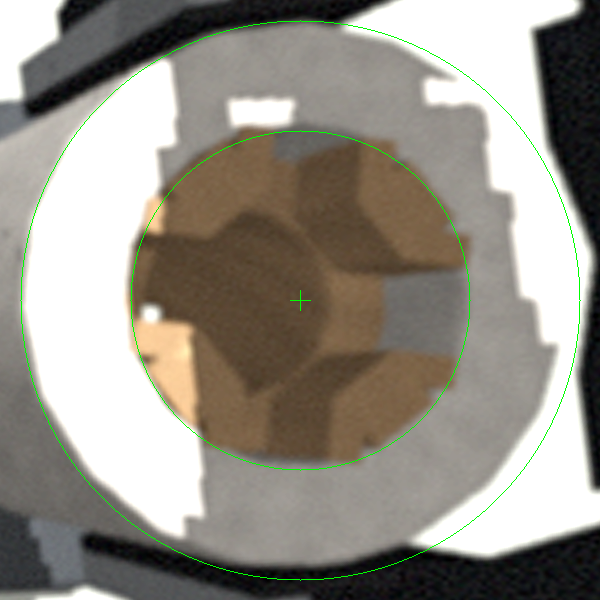

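View pics/dside.png

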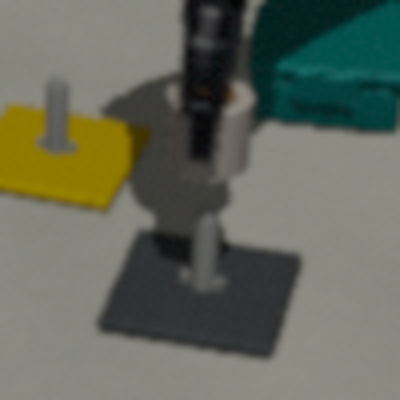

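```bash
python3 -c "
from h import *
for i in range(3):
  st(); get_image('wrist')
st()
"
```

```text
t 7.15 p [ 0.5039 -0.1121  0.1409] yaw 97.47 z [ 0.003  0.001 -1.   ] F [ 0.23  0.04 -1.39] T [0.033 0.005 0.004] w 0.0547 j [ 0.62  0.85 -0.85  1.97  0.95  0.77  0.9 ]
t 7.2 p [ 0.5037 -0.1122  0.1408] yaw 97.47 z [ 0.003  0.001 -1.   ] F [ 0.69  0.78 -0.56] T [ 0.039 -0.017  0.056] w 0.0545 j [ 0.62  0.85 -0.85  1.97  0.95  0.77  0.9 ]
t 7.25 p [ 0.5035 -0.1123  0.1406] yaw 97.46 z [ 0.003  0.001 -1.   ] F [ 0.32  0.45 -0.85] T [-0.048  0.027  0.019] w 0.0547 j [ 0.62  0.85 -0.85  1.97  0.95  0.77  0.9 ]
t 7.3 p [ 0.5032 -0.1125  0.1405] yaw 97.46 z [ 0.002  0.001 -1.   ] F [ 1.12  0.4  -1.31] T [ 0.019  0.025 -0.005] w 0.0548 j [ 0.62  0.85 -0.85  1.97  0.95  0.77  0.9 ]
```

Emit:
arm_command(
  travel=[
    [0.002, -0.003, 0.02],
    [0.002, -0.003, 0.05],
    [0.002, -0.003, 0.08],
    [0.002, -0.003, 0.09],
    [0.002, -0.003, 0.09],
  ],
  turn=[
    [0.001, 0, 0],
    [0.001, 0, 0],
    [0.001, 0, 0],
    [0.001, 0, 0],
    [0.001, 0, 0],
  ],
  jaw=[0.3, 0.3, 0.3, 0.3, 0.3],
)

```text
t: 7.72
tcp_pos: [0.5004, -0.1121, 0.103]
ee_rot: [0.66, 0.752, -0.001, -0.002]
wrist_force: [-0.4, 0.7, -0.7]
width: 0.0542
```

```bash
python3 -c "
from h import *
st()
for i in range(4): im=get_image('wrist')
st();cv2.imwrite('pics/w8.png',im)
print(delta([.5013,-.1117,.09],97.6))
"
```

```text
t 7.72 p [ 0.5004 -0.1121  0.103 ] yaw 97.47 z [-0.004  0.    -1.   ] F [-0.42  0.72 -0.66] T [ 0.008 -0.021  0.002] w 0.0542 j [ 0.59  0.91 -0.79  2.    1.03  0.71  0.83]
t 7.92 p [ 0.5016 -0.112   0.1047] yaw 97.46 z [-0.001  0.    -1.   ] F [ 0.2  -0.37 -1.23] T [-0.026  0.012 -0.007] w 0.0542 j [ 0.59  0.9  -0.79  2.    1.03  0.71  0.83]
(array([ 0.0007, -0.0006,  0.0367]), array([-0.0003, -0.0001, -0.0008]))
```

View pics/w8.png

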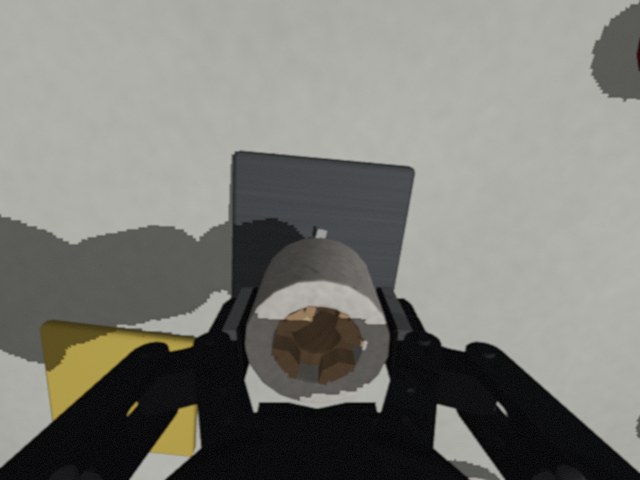

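The lug end shows at (321,233), just ahead of the roll, in line with the TCP. The position agrees, so I'll descend slowly over the tip.

Emit:
arm_command(
  travel=[
    [0.001, -0.001, 0.01],
    [0.001, -0.001, 0.02],
    [0.001, -0.001, 0.03],
    [0.001, -0.001, 0.04],
    [0.001, -0.001, 0.05],
  ],
  turn=[
    [0, 0, 0],
    [0, 0, 0],
    [0, 0, 0],
    [0, 0, 0],
    [0, 0, 0],
  ],
  jaw=[0.3, 0.3, 0.3, 0.3, 0.3],
)

```text
t: 8.33
tcp_pos: [0.5006, -0.1118, 0.0837]
ee_rot: [0.66, 0.752, -0.001, -0.001]
wrist_force: [-0.1, 0.8, -1.0]
width: 0.0543
```

```bash
python3 -c "
from h import *
st()
for i in range(3): im=get_image('wrist')
st();cv2.imwrite('pics/w9.png',im)
print(delta([.5013,-.1117,.06],97.6))
"
```

```text
t 8.33 p [ 0.5006 -0.1118  0.0837] yaw 97.46 z [-0.002  0.    -1.   ] F [-0.06  0.76 -0.99] T [ 0.011 -0.003 -0.041] w 0.0543 j [ 0.57  0.93 -0.76  2.01  1.08  0.68  0.79]
t 8.48 p [ 0.5004 -0.1117  0.0838] yaw 97.47 z [-0.003  0.    -1.   ] F [ 0.11  0.51 -0.95] T [0.042 0.012 0.017] w 0.0546 j [ 0.57  0.93 -0.76  2.01  1.08  0.68  0.79]
(array([-0.0002,  0.0023,  0.0595]), array([-0.0009, -0.0002, -0.0007]))
```

View pics/w9.png

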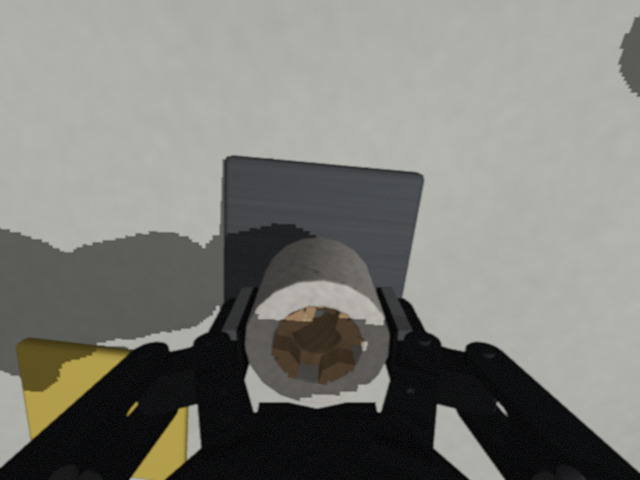

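No contact force with the roll's underside 22 mm below the tip, so it is over the spindle. I'll continue to just above the lugs.

Emit:
arm_command(
  travel=[
    [0, 0.002, 0.015],
    [0, 0.002, 0.03],
    [0, 0.002, 0.045],
    [0, 0.002, 0.058],
    [0, 0.002, 0.066],
  ],
  turn=[
    [0, 0, 0],
    [0, 0, 0],
    [0, 0, 0],
    [0, 0, 0],
    [0, 0, 0],
  ],
  jaw=[0.3, 0.3, 0.3, 0.3, 0.3],
)

```text
t: 8.9
tcp_pos: [0.501, -0.1117, 0.0569]
ee_rot: [0.66, 0.752, -0.001, -0.001]
wrist_force: [0.1, -0.1, -0.4]
width: 0.0543
```

```bash
python3 v.py w10; python3 rt.py w10 .0176; python3 -c "
from h import *
print(delta([.5013,-.1117,.0465],97.6))
im=get_image('side');u,v=[int(a) for a in proj('side',[.5013,-.111,.03])];cv2.imwrite('pics/dside2.png',cv2.resize(im[v-40:v+40,u-40:u+40],(480,480),interpolation=2))
"
```

```text
t 9.0 p [ 0.501  -0.1117  0.0571] yaw 97.47 z [-0.003  0.    -1.   ] F [-0.9  -0.21 -1.2 ] T [-0.012  0.025  0.047] w 0.0546 j [ 0.55  0.98 -0.72  2.01  1.15  0.64  0.73]
(array([-0.0002,  0.0009,  0.0264]), array([-0.001 , -0.0002, -0.0007]))
```

View pics/rw10.png

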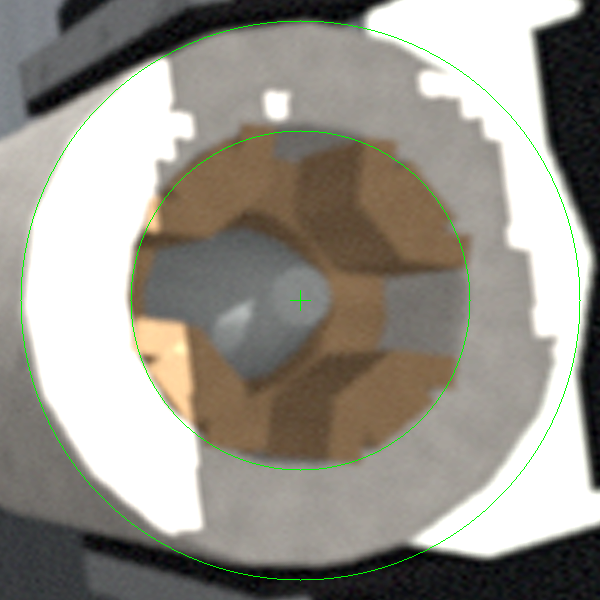

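View pics/dside2.png

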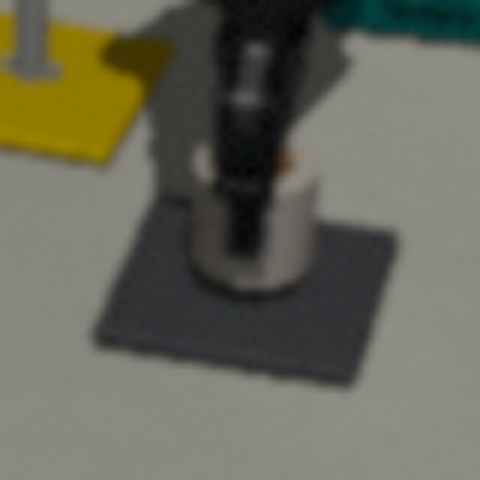

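The spindle shows inside the bore. Now I'll lower in small steps and watch the force.

Emit:
arm_command(
  travel=[
    [0, 0.001, 0.005],
    [0, 0.001, 0.01],
    [0, 0.001, 0.015],
    [0, 0.001, 0.02],
    [0, 0.001, 0.02],
  ],
  turn=[
    [0, 0, 0],
    [0, 0, 0],
    [0, 0, 0],
    [0, 0, 0],
    [0, 0, 0],
  ],
  jaw=[0.3, 0.3, 0.3, 0.3, 0.3],
)

```text
t: 9.47
tcp_pos: [0.5016, -0.1117, 0.0495]
ee_rot: [0.66, 0.752, -0.001, -0.001]
wrist_force: [-1.0, 0.2, -1.2]
width: 0.0546
```

```bash
python3 -c "
from h import *
st()
"
```

```text
t 9.47 p [ 0.5016 -0.1117  0.0495] yaw 97.46 z [-0.002  0.    -1.   ] F [-0.99  0.18 -1.17] T [ 0.041 -0.029 -0.016] w 0.0546 j [ 0.54  0.99 -0.71  2.01  1.17  0.63  0.71]
```

Emit:
arm_command(
  travel=[
    [0, 0, 0.003],
    [0, 0, 0.006],
    [0, 0, 0.008],
    [0, 0, 0.01],
    [0, 0, 0.01],
  ],
  turn=[
    [0, 0, 0],
    [0, 0, 0],
    [0, 0, 0],
    [0, 0, 0],
    [0, 0, 0],
  ],
  jaw=[0.3, 0.3, 0.3, 0.3, 0.3],
)

```text
t: 9.88
tcp_pos: [0.5017, -0.1116, 0.0457]
ee_rot: [0.66, 0.752, -0.001, -0.001]
wrist_force: [0.5, -0.3, -1.5]
width: 0.0547
```

```bash
python3 -c "
from h import *
st()
"
```

```text
t 9.88 p [ 0.5017 -0.1116  0.0457] yaw 97.46 z [-0.002  0.    -1.   ] F [ 0.49 -0.31 -1.54] T [-0.007  0.035  0.023] w 0.0547 j [ 0.54  0.99 -0.7   2.01  1.18  0.63  0.7 ]
```

Still no contact at 5.7 mm below the lug top, so the notches are over the lugs. One more gentle millimetre, then I release.

Emit:
arm_command(
  travel=[
    [0, 0, 0.001],
    [0, 0, 0.002],
    [0, 0, 0.003],
    [0, 0, 0.003],
    [0, 0, 0.003],
  ],
  turn=[
    [0, 0, 0],
    [0, 0, 0],
    [0, 0, 0],
    [0, 0, 0],
    [0, 0, 0],
  ],
  jaw=[0.3, 0.3, 0.3, 0.3, 0.3],
)

```text
t: 10.3
tcp_pos: [0.5018, -0.1117, 0.0446]
ee_rot: [0.66, 0.752, -0.001, -0.001]
wrist_force: [0.3, 0.1, -1.2]
width: 0.0545
```

```bash
python3 -c "
from h import *
st()
"
```

```text
t 10.3 p [ 0.5018 -0.1117  0.0446] yaw 97.46 z [-0.002  0.    -1.   ] F [ 0.34  0.08 -1.23] T [ 0.014 -0.036  0.067] w 0.0545 j [ 0.54  0.99 -0.7   2.01  1.18  0.62  0.7 ]
```

Emit:
arm_command(
  travel=[
    [0, 0, 0.001],
    [0, 0, 0.002],
    [0, 0, 0.002],
    [0, 0, 0.002],
    [0, 0, 0.002],
  ],
  turn=[
    [0, 0, 0],
    [0, 0, 0],
    [0, 0, 0],
    [0, 0, 0],
    [0, 0, 0],
  ],
  jaw=[0.3, 0.3, 0.3, 0.3, 0.3],
)

```text
t: 10.72
tcp_pos: [0.5017, -0.1116, 0.0445]
ee_rot: [0.66, 0.752, -0.001, -0.0]
wrist_force: [-1.8, 0.4, 7.3]
width: 0.055
```

```bash
python3 -c "
from h import *
st()
"
```

```text
t 10.72 p [ 0.5017 -0.1116  0.0445] yaw 97.47 z [-0.002 -0.    -1.   ] F [-1.81  0.36  7.29] T [0.007 0.324 0.032] w 0.055 j [ 0.54  0.99 -0.7   2.01  1.19  0.62  0.7 ]
```

Contact at TCP z = 0.0445, against a predicted home of 0.0444, with about 8 N. I'll ease off and release.

Emit:
arm_command(
  travel=[
    [0, 0, -0.001],
    [0, 0, -0.001],
    [0, 0, -0.001],
    [0, 0, -0.001],
    [0, 0, -0.001],
  ],
  turn=[
    [0, 0, 0],
    [0, 0, 0],
    [0, 0, 0],
    [0, 0, 0],
    [0, 0, 0],
  ],
  jaw=[0.3, 0.7, 0.95, 0.95, 0.95],
)

```text
t: 11.13
tcp_pos: [0.5018, -0.1116, 0.0441]
ee_rot: [0.66, 0.752, -0.001, -0.001]
wrist_force: [0.3, -1.4, 0.1]
width: 0.0808
```

Emit:
arm_command(
  travel=[
    [0, 0, 0],
    [0, 0, -0.03],
    [0, 0, -0.08],
    [0, 0, -0.15],
    [0, 0, -0.22],
  ],
  turn=[
    [0, 0, 0],
    [0, 0, 0],
    [0, 0, 0],
    [0, 0, 0],
    [0, 0, 0],
  ],
  jaw=[0.95, 0.95, 0.95, 0.95, 0.95],
)

```text
t: 11.55
tcp_pos: [0.5013, -0.1114, 0.1327]
ee_rot: [0.659, 0.752, -0.001, -0.002]
wrist_force: [0.9, -0.6, -0.3]
width: 0.081
```

Emit:
arm_command(
  travel=[
    [0, 0.08, -0.05],
    [0, 0.16, -0.1],
    [0, 0.2, -0.15],
    [0, 0.2, -0.15],
    [0, 0.2, -0.15],
  ],
  turn=[
    [0, 0, 0],
    [0, 0, 0],
    [0, 0, 0],
    [0, 0, 0],
    [0, 0, 0],
  ],
  jaw=[0.95, 0.95, 0.95, 0.95, 0.95],
)

```text
t: 11.97
tcp_pos: [0.5822, -0.1008, 0.1927]
ee_rot: [0.66, 0.752, 0.0, -0.0]
wrist_force: [-0.4, -0.4, -0.3]
width: 0.0813
```

```bash
python3 v.py w11; python3 -c "
from rect import *
for z,nm in((.062,'a'),(.074,'b')):
  r=cv2.convertScaleAbs(rectify('w11',[.5013,-.111,z],.035,400),alpha=1.5)
  cv2.circle(r,(200,200),160,(0,255,0),1);cv2.circle(r,(200,200),17,(0,0,255),1);cv2.imwrite('pics/f%s.png'%nm,r)
a=np.hstack([cv2.imread('pics/fa.png'),cv2.imread('pics/fb.png')]);cv2.imwrite('pics/f.png',a)
im=get_image('side');cv2.imwrite('pics/side9.png',im);u,v=[int(a) for a in proj('side',[.5013,-.111,.03])];cv2.imwrite('pics/dside3.png',cv2.resize(im[v-40:v+40,u-40:u+40],(480,480),interpolation=2))
cv2.imwrite('pics/top9.png',get_image('top'))
"
```

```text
t 12.07 p [ 0.5796 -0.1019  0.1908] yaw 97.48 z [-0.005 -0.001 -1.   ] F [-0.73 -0.19 -0.53] T [-0.009  0.005 -0.004] w 0.0812 j [ 0.58  0.86 -0.9   1.71  0.8   0.98  1.07]
```

View pics/w11.png

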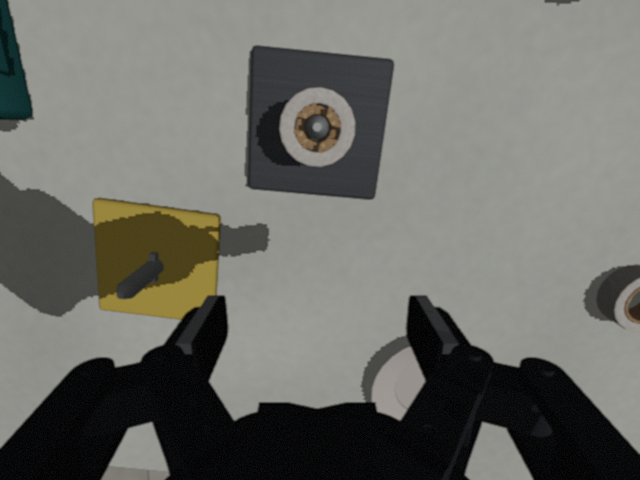

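View pics/f.png

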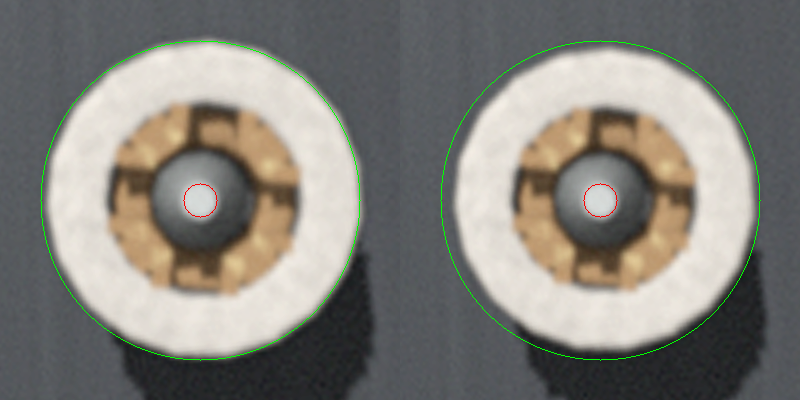

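View pics/dside3.png

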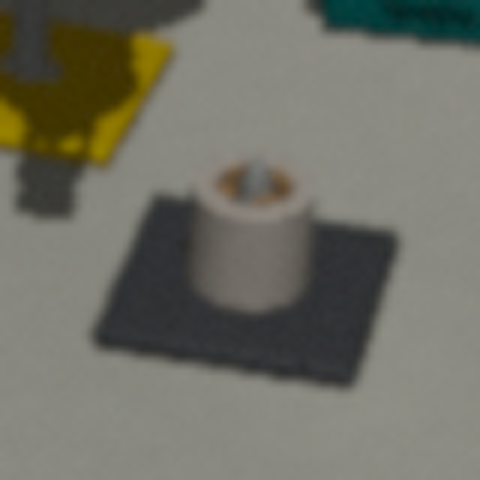

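View pics/top9.png

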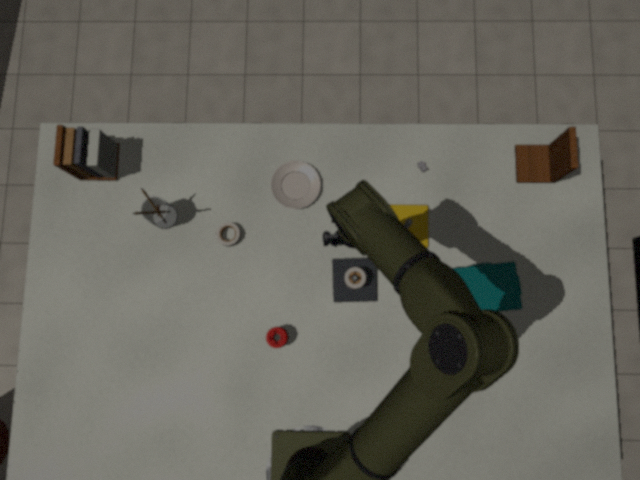

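With the roll's top assumed at its home height (z = 0.062), the ring fits the rectified view centred on the spindle. The notches are at about -6°, in line with the lugs, and the bystanders sit at their starting pixels. Handing in.

```bash
python3 -c "
from rig import *
print(workorder.sign_off())"
```

```text
the job is handed in; nothing more can be done
None
```

The label roll is on the dark holder's spindle with its notches over the lugs, sitting home on the base, released and still. I gripped it at about 40 N, turned it about 41° in the air to match the lugs (at -6°), and lowered it without forcing.

**Seating:** It met no resistance at the lug height. The first contact, about 8 N, came with the tool at 44.5 mm, against a predicted home of 44.4 mm.

**Last checks:** After release the roll's top fits the home height and is centred on the spindle. The top picture shows the tape roll, saucer, pen cup, red roll and yellow holder where they were. The lunch box is partly hidden by the arm, but what shows of it has not moved.

**Disagreements:** The first wrist picture was taken while the arm was still settling and put the holder about 1 cm off, so I retook it. The fixed cameras' rough positions for the roll and holder also differed from each other by up to 16 mm. I relied on the wrist views, which agreed with each other to within 1 mm. No check failed, and the job was handed in at about 12 s of the 64 s allowed.

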